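# Open the swatch press and take out its template plate

### The job

Lift the clear guard hood of the swatch press by its black knob until it swings past its spring's balance point and stands open by itself. Then press the near edge of the red template plate so that its far end tips up out of the nest, take the plate out and lay it flat and same side up inside the grey tray, set down gently rather than dropped, leaving the hood standing open. Do not knock over or shove aside the two thread cones, the mug, the yellow jar or the brass tin.

Things in the scene. Friction and masses are not known exactly. Their poses are not given: they have to be found in the camera images.
- press: Bench swatch press, fixed: white and grey block 230 mm (x) by 220 mm (y), deck top 64 mm above the table. Origin: centre of its underside. Its x axis points from the near side to the hinge (far) side; z up. The recessed nest lies in the middle of the deck, long side along x. At the near end (x -115 to -72 mm) a scoop 64 mm wide is cut down to 36 mm above the table.
- nest (a point): Centre of the nest at deck height, 64 mm above the table, straight above the press's origin; axes as the press. The nest is 64 mm wide between deck walls level with the plate's top: 2 mm gap at each side of the plate, 3 mm at its far end, so no room for fingers.
- hood (a joint): Hood angle, rad: 0 closed, 1.15 open at its stop. Clear roof 190 mm from hinge to front, 196 mm wide, 28 mm front and 22 mm side skirts, dark steel edging, 0.45 to 0.85 kg. Spring and weight push it shut below about 0.7 to 0.85 rad (8 to 12 N up at the knob starts it, less further on) and it slams if let go; beyond, the spring carries it to the stop and holds it.
- hood_hinge (a point): Mid-point of the hinge axis (along the press's y), fixed: 100 mm to the far side of the press's centre, 115 mm up. Open, the hood leans over the nest, its front edge and knob above the nest's middle, 260 to 325 mm up: a gripper coming straight down strikes it, so come in from the near side, leaning 30 to 40 degrees.
- hood_knob (a point): Centre of the hood's black grip: cylinder 28 mm in diameter, 44 mm long, axis along the press's y, on a short stem before the front skirt. Closed: 118 mm to the near side of the press's centre, 103 mm up; it swings up and away on a radius of 218 mm about the hinge. Pinched on its end faces (44 mm apart) it turns between the fingers. The point turns with the hood.
- bed (a joint): Tilt of the bed under the plate, rad: 0 level, 0.5 at its stop. It pivots about an axis along the press's y, 20 mm to the near side of the nest's centre, 45 mm up. 6 to 12 N down on the plate 10 mm from its near edge sinks that spot 13 to 17 mm (and 5 mm nearer) to the stop; the far end then stands 22 (underside) to 36 mm above the deck. Stiff, it stays so; a 4 mm lip stops the plate sliding.
- plate_center (a point): Centre (half-way up) of the loose red template plate, 120 mm (its x) by 60 mm (its y) by 16 mm, 0.18 to 0.35 kg. In the nest its x runs along the press's x, its top is level with the deck and its underside 48 mm above the table. Its z axis is its face's normal.
- tray_in (a point): Centre of the inner floor of the grey tray, fixed: inside 190 mm (its x) by 150 mm (its y), floor 5 mm above the table, walls 22 mm above the table. It stands to the left or the right of the press, at an angle; a sketchbook 12 mm high lies on the other side.
- cone_navy: Navy thread cone, 74 mm wide, 168 mm tall, loose; origin under its middle. Leave it alone.
- cone_grey: Grey thread cone, same size, loose; leave it alone.
- mug: Blue mug, 80 mm wide, 90 mm tall, loose; leave it alone.
- jar: Yellow jar, 60 mm wide, 85 mm tall, loose; leave it alone.
- pin_tin: Flat brass tin, 60 mm wide, 25 mm tall, loose, on the near side of the press; leave it alone.

How it is judged:
On the way, in this order (a step that is already met when the one before it is completed fails the run):
1. the hood stands open by itself (more than 1.05 rad), not held by the robot (value of joint hood above 1.05 rad and contact force between each of the arm, the fingers and hood below 0.2 N), for 0.3 s.
2. the plate is tipped up in the nest by its near edge (bed more than 0.33 rad), the hood still open (value of joint bed above 0.33 rad and value of joint hood above 1.05 rad), for 0.1 s.
At the end, for the whole second after the job is handed in: The hood stands open by itself (more than 1.05 rad) and the red plate lies flat, right way up (within 0.1 rad), at rest on the floor of the grey tray, its centre within 60 mm of the tray's centre along each side, released (value of joint hood above 1.05 rad and x of plate_center in the frame of tray_in between -0.06 and 0.06 m and y of plate_center in the frame of tray_in between -0.06 and 0.06 m and z of plate_center in the frame of tray_in below 0.013 m and angle between plate_center's own z axis and vertical below 0.1 rad and linear speed of plate below 0.02 m/s); the robot touches nothing.
It fails at once if the plate is let go in the air more than about 40 mm above where it could lie on the table, away from the nest (horizontal distance between plate_center and nest above 0.12 m and height (world z) of plate_center above 0.055 m and contact force between each of the fingers, anything else and plate below 0.05 N).
It fails at once if a thread cone, the mug, the jar or the tin is shoved more than 40 mm or knocked over (distance of any of cone_navy, cone_grey, mug, jar, pin_tin from where it was at the start of the episode above 0.04 m or angle between any of cone_navy, cone_grey, mug, jar, pin_tin's own z axis and vertical above 0.6 rad).
It also fails if it takes over 64 s, if anything falls off the work surface, if the arm or the gripper's body presses on something with over 40 N, if the wrist force passes 120 N, or if a joint passes its speed limit or range.

### The arm

A 6-joint arm with a two-finger parallel gripper is mounted at the origin on the work surface. World frame = base frame: x ahead of the robot, y to its left, z up, the work surface at z = 0. Lengths are in m, angles in rad, forces in N, time in s.
With the tool pointing down it reaches from about 0.325 to 0.85 m from the base axis. Payload 4.4 kg.
Tool frame: the origin (TCP) lies on the centre line of the jaws, within the pads' length; the fingertips stand 17 mm ahead of it and the grasp point (between the pads) lies 2 mm behind it; y points along the fingers, x is the direction in which the jaws open and shut, and the axes are right-handed (so a half turn about y gives the same grasp; the last joint's range is limited). The gripper opens to 94 mm and grips with 3 to 60 N. Pads are 16 mm wide; open, the fingers measure 119 mm over their backs; the gripper's body (75 mm by 177 mm) begins 78 mm behind the grasp point.
Start: joints at [-1.496, 0.207, 1.542, -0, 1.393, -0.15], TCP at [0.128, -0.561, 0.222] pointing down, gripper open.
Joint ranges: [-2.73, 2.73], [-0.86, 2.22], [0.23, 2.46], [-1.11, 4.25], [0.08, 2.63], [-2.82, 2.82]. Speed limits (rad/s): [2.79, 2.79, 3.14, 3.14, 3.14, 3.14].

### API

Orientations are given as a unit quaternion [x, y, z, w].
In Python, from plant import monitor, imaging, order gives the robot as it stands.
- The arm moves only by the tool apply_moves, never from a script. Its argument "deltas" is a list of rows, each a list of 7 numbers: the shift along the tool's x, y, z in mm, then the turn, a rotation vector about the tool's x, y, z in rad, then the closure, from 0 (fully open) to 1 (shut). In form: [[x, y, z, wx, wy, wz, grip], ...]. A call has 1 to 10 rows; each row is the pose to reach, as a shift and turn from the pose commanded when the call began, along the tool's axes at that moment; what a row does not reach only later rows make up. A row lasts 1/10 s, in which the tool goes at most 50 mm and 8.59 degrees, less where a joint would pass 70% of its speed; a pose out of reach is approached as far as the arm can. A call with a gripper value outside its range is refused whole. The fingers move at their own pace and stop on an object; "force" is the grip in N (left out, the last holds). Time passes only in rows, so rows that repeat a pose let the fingers close. It gives the time, the measured TCP pose, the force and the opening at its end, in the units of the state.
- monitor.observe(): the state, without advancing time (a new reading comes with each control period).
- imaging.capture(name): name is "side" or "top" or "wrist"; returns the picture (420x560x3 uint8, red, green, blue); there is no depth.
- imaging.calibration(name): a dict with "fx", "fy", "cx", "cy" (pixels), "dist" ([k1, k2, p1, p2, k3] as OpenCV has them; the pictures are not rectified), "R" (3x3) and "t" (3): a world point X has camera coordinates R X + t. Camera axes: x right, y down, z forward; pixel columns grow to the right and rows downward; lengths in m; the calibration is good to about 2 mm. A picture is of the moment at which its call begins: read the wrist's pose just before it. calibration takes no time and is no camera call; for the wrist camera it gives the pose at the moment of the call.
- order.hand_in(): hands the job in, once; it reports no verdict.
The state is a dict: "time_s": time; "q": joint angles; "qd": joint speeds; "tau": joint torques, N m; "eef_pos": TCP position; "ee_rot": TCP orientation; "ft_force": force on the tool from outside, world axes, zero at the start; "wrist_torque": the same for the moment, N m; "opening": opening from 0.0 (shut) to 1.0 (fully open).
Only numpy, scipy, OpenCV 4.12 (cv2) and the standard library are available. Lean on these libraries where they do the work, as an engineer would, in place of code of your own. Each camera call takes 0.05 s, during which the arm holds its last target.

## Working session

There is one attempt and no reset: what is moved stays moved. The work goes in short steps, Python scripts to look and compute and a tool call to move; the robot and the scene stay as the last step left them, time stands still between calls to the robot, and variables do not carry over. Pictures are saved under pics/ and viewed, and the job is handed in when it is done.

Besides the shell and the picture viewer there is one more tool, called after "Call:" by a JSON object that holds its "fn" and its "kwargs", one argument or row to a line. apply_moves: Moves the arm, as the interface text tells. Its arguments: {"type":"object","properties":{"deltas":{"type":"array"},"force":{"type":"number"}},"required":["deltas"]}

```bash
ls; mkdir -p pics; python3 - <<'E'
from plant import monitor, imaging
import cv2
s=monitor.observe();print(s)
for n in ("side","top","wrist"):
    c=imaging.calibration(n)
    print(n,c)
    cv2.imwrite(f"pics/{n}0.png",imaging.capture(n)[:,:,::-1])
E
```

```text
pics
{'time_s': 0.0, 'q': array([-1.49651551e+00,  2.07422872e-01,  1.54291823e+00,  1.43543757e-05,
        1.39347381e+00, -1.50472338e-01]), 'qd': array([ 9.62508087e-04, -1.27434938e-03,  1.37598753e-03, -4.60945096e-06,
       -7.41961650e-04, -4.95606683e-04]), 'tau': array([ 2.11999875e-03, -3.70880485e+01, -2.81415904e+01,  7.00005563e-02,
        3.61565407e-02, -1.57168161e-04]), 'eef_pos': array([ 0.12810065, -0.55978164,  0.22130607]), 'ee_rot': array([-0.55233568,  0.44130686, -0.44024619,  0.55349511]), 'ft_force': array([-0.82782901, -0.19589413,  0.27806741]), 'wrist_torque': array([0.01307201, 0.01018848, 0.01935732]), 'opening': 1.000521833906114}
side {'fx': 538.3881212122653, 'fy': 538.3881212122653, 'cx': 278.40568252849613, 'cy': 202.98301885614393, 'dist': array([-0.17455931,  0.        ,  0.        ,  0.        ,  0.        ]), 'R': array([[ 0.96853849, -0.24818102, -0.01842221],
       [-0.14399078, -0.49847553, -0.85486186],
       [ 0.20297747,  0.83061924, -0.51852852]]), 't': array([-0.52207387,  0.13909855,  1.64952197])}
top {'fx': 449.2791900679592, 'fy': 449.2791900679592, 'cx': 276.90005448035595, 'cy': 205.23635449135688, 'dist': array([0.04947631, 0.        , 0.        , 0.        , 0.        ]), 'R': array([[ 0.01039875, -0.99992941, -0.00574886],
       [-0.99219073, -0.00960329, -0.1243597 ],
       [ 0.12429571,  0.00699716, -0.99222055]]), 't': array([-0.00449573,  0.57490727,  1.34208064])}
wrist {'fx': 346.7257353315806, 'fy': 346.7257353315806, 'cx': 284.09523960337157, 'cy': 210.90672108844186, 'dist': array([-0.06992365,  0.        ,  0.        ,  0.        ,  0.        ]), 'R': array([[ 2.23691404e-01, -9.74659822e-01, -6.21562277e-04],
       [-9.44959266e-01, -2.17031057e-01,  2.44845883e-01],
       [-2.38776343e-01, -5.41825682e-02, -9.69561812e-01]]), 't': array([-0.57443444, -0.02506796,  0.38997004])}
```

View pics/side0.png

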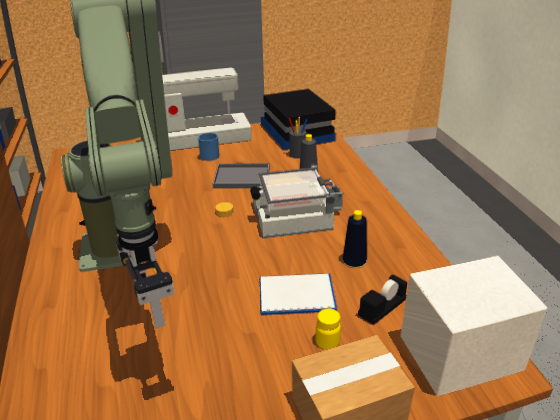

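View pics/top0.png

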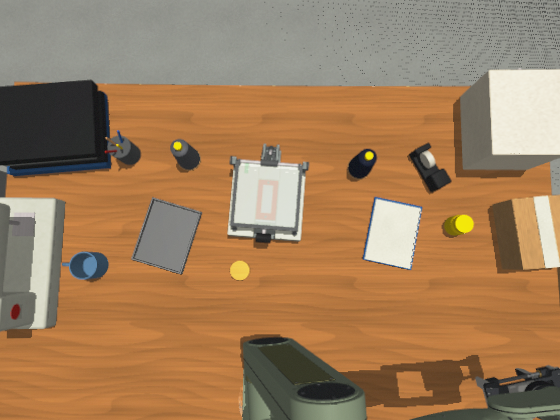

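View pics/wrist0.png

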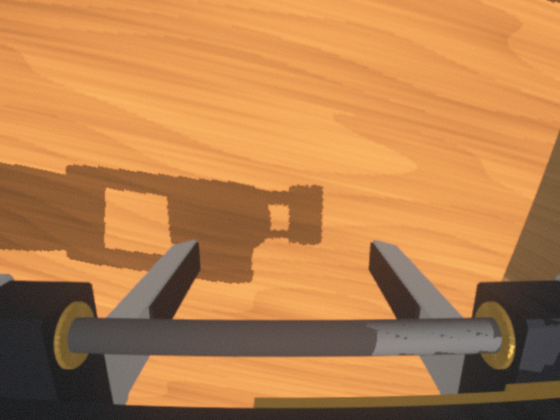

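The top view shows the press around (267,198), its knob at (263,237), the tray at (168,236) to the left, the tin at (239,270), the cones at (183,153) and (363,165), the mug at (88,265) and the jar at (460,225). I'll zoom in on the press and tray.

```bash
python3 - <<'E'
import cv2
a=cv2.imread("pics/top0.png")
cv2.imwrite("pics/top0p.png",cv2.resize(a[135:255,210:330],None,fx=5,fy=5,interpolation=cv2.INTER_CUBIC))
cv2.imwrite("pics/top0t.png",cv2.resize(a[190:290,110:260],None,fx=5,fy=5,interpolation=cv2.INTER_CUBIC))
a=cv2.imread("pics/side0.png")
cv2.imwrite("pics/side0p.png",cv2.resize(a[140:250,205:355],None,fx=5,fy=5,interpolation=cv2.INTER_CUBIC))
E
cat > h.py <<'E'
import numpy as np, cv2, json
from plant import monitor, imaging
def KD(c): return np.array([[c['fx'],0,c['cx']],[0,c['fy'],c['cy']],[0,0,1]]),np.array(c['dist'])
def p2w(n,uv,z,c=None):
    c=c or imaging.calibration(n);K,D=KD(c)
    p=cv2.undistortPoints(np.array(uv,float).reshape(-1,1,2),K,D).reshape(-1,2)
    d=np.c_[p,np.ones(len(p))]@c['R']; o=-c['R'].T@c['t']
    return o+d*((z-o[2])/d[:,2])[:,None]
def proj(n,X,c=None):
    c=c or imaging.calibration(n);K,D=KD(c)
    return cv2.projectPoints(np.array(X,float).reshape(-1,1,3),cv2.Rodrigues(np.array(c['R']))[0],np.array(c['t'],float),K,D)[0].reshape(-1,2)
E
```

```text
(no output)
```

View pics/top0p.png

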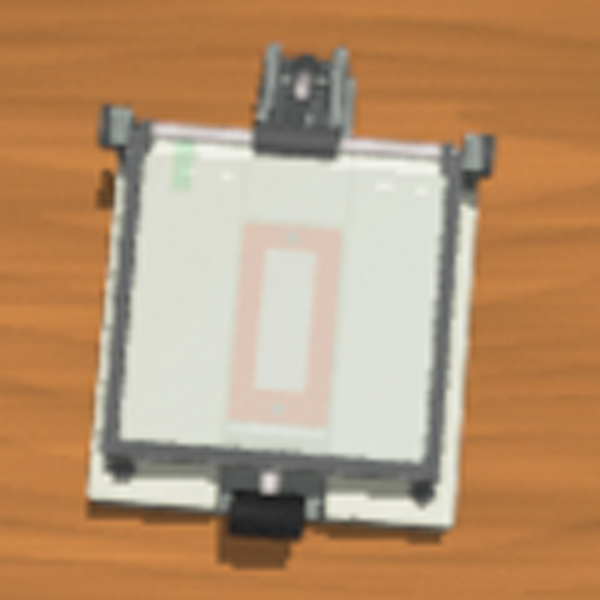

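View pics/top0t.png

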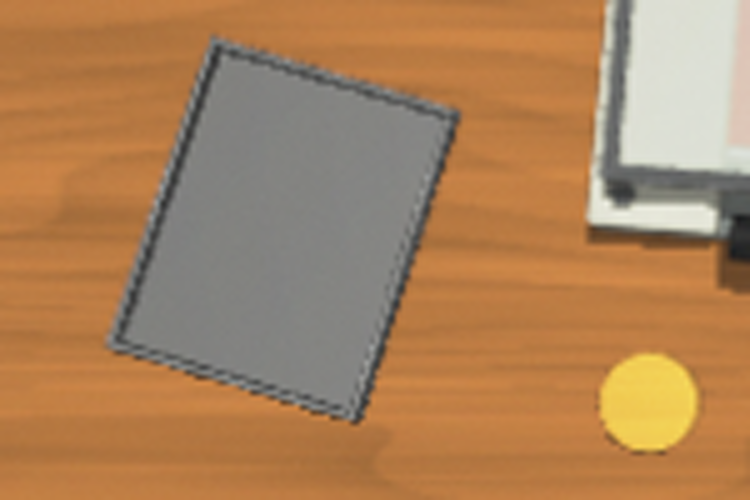

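View pics/side0p.png

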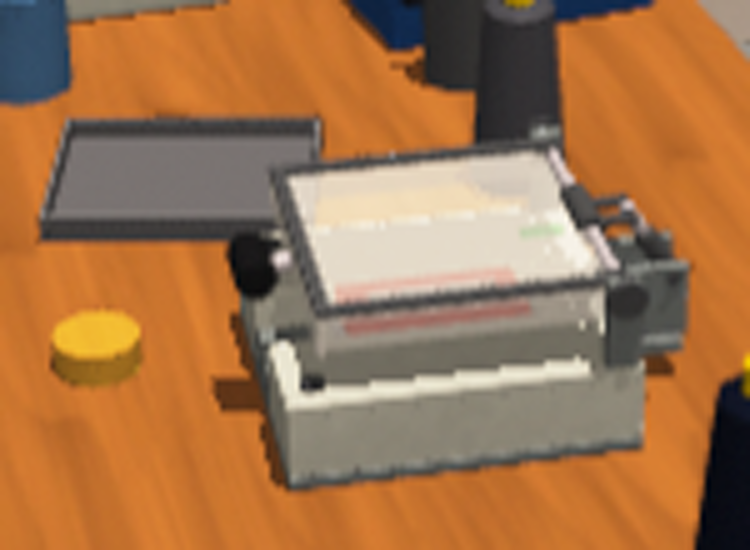

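```bash
python3 - <<'E'
from h import *
o=np.array([210,135]); f=lambda l:np.array(l)/5+o
nc=p2w("top",f([[88,492],[455,520]]),.064);print("near corners",nc, np.linalg.norm(nc[1]-nc[0]))
pl=p2w("top",f([[245,222],[345,228],[330,428],[228,420]]),.064);print("plate",pl,pl.mean(0),np.linalg.norm(np.diff(pl,axis=0),axis=1))
kn=p2w("top",f([[266,512]]),.103);print("knob",kn)
d=nc[0]-nc[1];yaw=np.arctan2(-d[0],d[1]);print("yaw from near edge",yaw)
e=(pl[0]+pl[1]-pl[2]-pl[3]);print("yaw plate",np.arctan2(e[1],e[0]))
for y in (yaw,np.arctan2(e[1],e[0])):
    ax=np.array([np.cos(y),np.sin(y),0])
    print("press c from near",nc.mean(0)+.115*ax,"from knob",kn+.118*ax)
t=p2w("top",np.array([[215,38],[460,112],[358,422],[110,345]])/5+np.array([110,190]),.022)
print("tray",t,t.mean(0),np.linalg.norm(np.diff(t,axis=0),axis=1))
e=t[0]+t[1]-t[2]-t[3];print("tray yaw",np.arctan2(e[1],e[0]))
print("tin",p2w("top",np.array([[649,400]])/5+np.array([110,190]),.025))
print("cone tops",p2w("top",[[177,146],[369,156]],.168))
s=np.array([205,140])
print("side: knob",p2w("side",np.array([[254,265]])/5+s,.103),"near right bottom",p2w("side",np.array([[290,487],[642,440]])/5+s,0))
print("mug", p2w("top",[[88,265]],.09))
E
```

```text
near corners [[ 0.48539639  0.14711195  0.064     ]
 [ 0.47090887 -0.07163918  0.064     ]] 0.2192303496408868
plate [[ 0.64965674  0.0560564   0.064     ]
 [ 0.64654549 -0.00449135  0.064     ]
 [ 0.52506462  0.00328864  0.064     ]
 [ 0.52927124  0.06439148  0.064     ]] [0.58763452 0.02981129 0.064     ] [0.06062763 0.12172974 0.06124747]
knob [[0.47245076 0.03942328 0.103     ]]
yaw from near edge -0.06613174042038553
yaw plate -0.0665296309421568
press c from near [0.59290125 0.03013678 0.064     ] from knob [[0.59019283 0.03162542 0.103     ]]
press c from near [0.59289822 0.03009112 0.064     ] from knob [[0.59018971 0.03157858 0.103     ]]
tray [[0.59678825 0.38546484 0.022     ]
 [0.55210831 0.23262829 0.022     ]
 [0.36245203 0.28822406 0.022     ]
 [0.40765136 0.44023641 0.022     ]] [0.47974999 0.3366384  0.022     ] [0.15923349 0.19763703 0.15858983]
tray yaw -0.28351674919506525
tin [[0.37718101 0.11184978 0.025     ]]
cone tops [[ 0.72349009  0.28295009  0.168     ]
 [ 0.69971576 -0.25592822  0.168     ]]
side: knob [[0.47406297 0.02935129 0.103     ]] near right bottom [[ 0.47050801 -0.07305475  0.        ]
 [ 0.69953312 -0.08388079  0.        ]]
mug [[0.3895773 0.5426329 0.09     ]]
```

```bash
python3 - <<'E'
from h import *
from scipy.spatial.transform import Rotation as R
s=monitor.observe();print(s['time_s'],s['eef_pos']);r=R.from_quat(s['ee_rot']).as_matrix();print(r.round(3))
c=imaging.calibration("wrist");print("cam pos in tool",r.T@(-c['R'].T@c['t']-s['eef_pos']),"axes in tool\n",(r.T@c['R'].T).round(3))
E
```

```text
0.15 [ 0.12811226 -0.55996018  0.22158218]
[[ 0.223 -0.     0.975]
 [-0.975  0.002  0.223]
 [-0.002 -1.     0.   ]]
cam pos in tool [-3.61638139e-05 -1.62419761e-01  7.16044231e-02] axes in tool
 [[ 1.     0.     0.002]
 [-0.001 -0.245  0.969]
 [ 0.001 -0.969 -0.245]]
```

```bash
cat >> h.py <<'E'
from scipy.spatial.transform import Rotation as R
YAW=-0.066; PC=np.array([0.5905,0.0308,0.]) 
F=np.array([np.cos(YAW),np.sin(YAW),0]); L=np.array([-np.sin(YAW),np.cos(YAW),0]); U=np.array([0,0,1.])
def pw(x,y,z): return PC+x*F+y*L+z*U   # press->world, m
def wp(X): d=np.asarray(X)-PC; return np.array([d@F,d@L,d[2]])
def orient(lean,f=F):   # B: tool x = left of f, y=fingers fwd/down
    l=np.cross(U,f); y=np.sin(lean)*f-np.cos(lean)*U
    return np.c_[l,y,np.cross(l,y)]
def row(pos,M=None,base=None):
    s=monitor.observe(); p0=s['eef_pos'];M0=R.from_quat(s['ee_rot']).as_matrix()
    if base is not None: p0,M0=base
    if M is None: M=M0
    return np.r_[(M0.T@(np.asarray(pos)-p0)*1000).round(1), R.from_matrix(M0.T@M).as_rotvec().round(3)]
def stat():
    s=monitor.observe();M=R.from_quat(s['ee_rot']).as_matrix()
    print("t",s['time_s'],"press-frame tcp mm",(wp(s['eef_pos'])*1000).round(1),"lean",np.arctan2(M[:,1]@F,-M[2,1]).round(3),"x·L",(M[:,0]@L).round(3),"F",s['ft_force'].round(1),"open",round(s['opening'],3),"q",s['q'].round(2))
E
python3 - <<'E'
from h import *
f=np.array([np.cos(-.75),np.sin(-.75),0])
print(row([0.36,-0.30,0.30],orient(0.0,f)))
E
```

```text
[-2.019e+02 -7.800e+01  2.840e+02 -2.000e-03 -2.167e+00 -1.000e-03]
```

Call:
{"fn": "apply_moves", "kwargs": {
  "deltas": [
    [-202,-78,284,0,-2.167,0,0],
    [-202,-78,284,0,-2.167,0,0],
    [-202,-78,284,0,-2.167,0,0],
    [-202,-78,284,0,-2.167,0,0],
    [-202,-78,284,0,-2.167,0,0],
    [-202,-78,284,0,-2.167,0,0],
    [-202,-78,284,0,-2.167,0,0],
    [-202,-78,284,0,-2.167,0,0],
    [-202,-78,284,0,-2.167,0,0],
    [-202,-78,284,0,-2.167,0,0]
  ]
}}

```text
time_s: 1.15
eef_pos: [0.3604, -0.2994, 0.3004]
ee_rot: [-0.705, -0.057, 0.057, 0.705]
ft_force: [0.5, 0.1, -0.5]
opening: 0.995
```

```bash
python3 - <<'E'
from h import *
stat()
th=.5;M=orient(th);print(row(pw(-.118,0,.103)-.09*M[:,1],M))
E
```

```text
t 1.15 press-frame tcp mm [-207.8 -344.7  300.4] lean -0.0 x·L 0.226 F [ 0.5  0.1 -0.5] open 0.995 q [-0.88 -0.08  1.68 -0.    1.54 -1.04]
[123.4   118.4   325.2    -0.422  -1.313  -0.335]
```

Call:
{"fn": "apply_moves", "kwargs": {
  "deltas": [
    [123,118,325,-0.422,-1.313,-0.335,0],
    [123,118,325,-0.422,-1.313,-0.335,0],
    [123,118,325,-0.422,-1.313,-0.335,0],
    [123,118,325,-0.422,-1.313,-0.335,0],
    [123,118,325,-0.422,-1.313,-0.335,0],
    [123,118,325,-0.422,-1.313,-0.335,0],
    [123,118,325,-0.422,-1.313,-0.335,0],
    [123,118,325,-0.422,-1.313,-0.335,0],
    [123,118,325,-0.422,-1.313,-0.335,0],
    [123,118,325,-0.422,-1.313,-0.335,0]
  ]
}}

```text
time_s: 2.15
eef_pos: [0.4301, 0.0411, 0.1809]
ee_rot: [0.628, 0.587, -0.349, -0.373]
ft_force: [-0.3, 1.1, -0.5]
opening: 1.001
```

```bash
python3 - <<'E'
from h import *
stat()
th=.5;M=orient(th);print(row(pw(-.118,0,.103)-.09*M[:,1],M))
c=imaging.calibration("wrist");im=imaging.capture("wrist")[:,:,::-1].copy()
k=[pw(-.118,y,.103) for y in (-.022,0,.022)]
for p in proj("wrist",k,c): cv2.circle(im,tuple(int(v) for v in p),3,(0,255,0),1)
for p in proj("wrist",[pw(-.115,.11,.064),pw(-.115,-.11,.064)],c): cv2.circle(im,tuple(int(v) for v in p),3,(255,0,0),1)
cv2.imwrite("pics/w1.png",im);cv2.imwrite("pics/s1.png",imaging.capture("side")[:,:,::-1])
E
```

```text
t 2.15 press-frame tcp mm [-160.7   -0.3  180.9] lean 0.499 x·L 1.0 F [-0.3  1.1 -0.5] open 1.001 q [-0.13 -0.42  2.28  0.04  0.79 -1.65]
[ 3.0e-01 -1.1e+00 -2.0e-01 -1.0e-03 -0.0e+00 -2.0e-03]
```

View pics/w1.png

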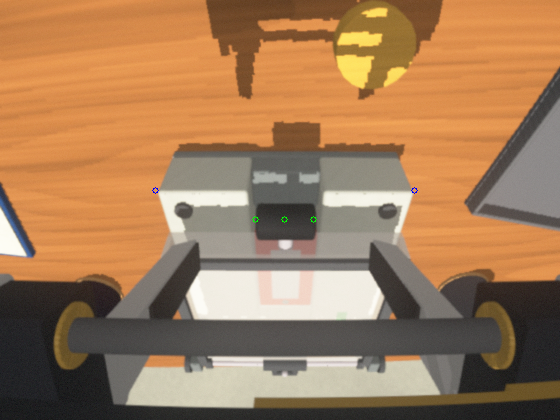

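View pics/s1.png

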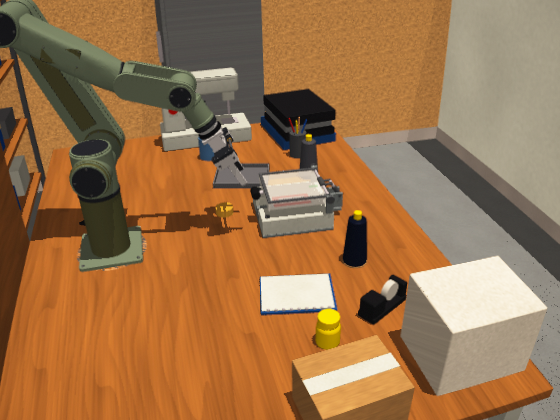

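Call:
{"fn": "apply_moves", "kwargs": {
  "deltas": [
    [0,25,0,0,0,0,0],
    [0,50,0,0,0,0,0],
    [0,75,0,0,0,0,0],
    [0,90,0,0,0,0,0],
    [0,90,0,0,0,0,0.2],
    [0,90,0,0,0,0,0.4],
    [0,90,0,0,0,0,0.6],
    [0,90,0,0,0,0,0.6],
    [0,90,0,0,0,0,0.6],
    [0,90,0,0,0,0,0.6]
  ],
  "force": 40
}}

```text
time_s: 3.25
eef_pos: [0.4749, 0.0365, 0.1041]
ee_rot: [0.631, 0.585, -0.347, -0.373]
ft_force: [-0.5, -0.0, -0.4]
opening: 0.526
```

```bash
python3 - <<'E'
from h import *
stat()
cv2.imwrite("pics/w2.png",imaging.capture("wrist")[:,:,::-1])
s=monitor.observe();M0=R.from_quat(s['ee_rot']).as_matrix();p0=s['eef_pos']
a0=-np.arctan2(12,218)
for d in np.arange(.1,1.16,.1):
    a=a0+d; 
    dp=pw(-.218*np.cos(a)+.1,0,.115+.218*np.sin(a))-pw(-.218*np.cos(a0)+.1,0,.115+.218*np.sin(a0))
    print(d.round(2),(M0.T@dp*1000).round(0))
E
```

```text
t 3.25 press-frame tcp mm [-115.7   -1.9  104.1] lean 0.501 x·L 1.0 F [-0.5 -0.  -0.4] open 0.526 q [-0.12 -0.14  2.27  0.05  0.51 -1.65]
0.1 [  0. -19. -10.]
0.2 [  0. -37. -23.]
0.3 [  0. -54. -37.]
0.4 [  0. -69. -52.]
0.5 [  1. -83. -69.]
0.6 [  1. -95. -87.]
0.7 [   1. -105. -107.]
0.8 [   1. -113. -127.]
0.9 [   1. -118. -148.]
1.0 [   2. -122. -170.]
1.1 [   2. -124. -191.]
```

View pics/w2.png

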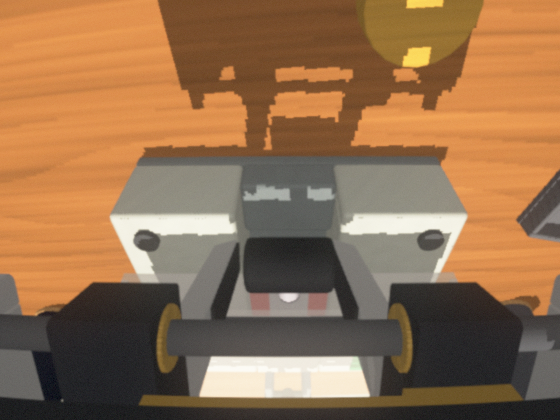

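The knob sits centred between the fingers at (290,265), with a small gap on each side, so they haven't closed on it yet. I'll keep closing.

Call:
{"fn": "apply_moves", "kwargs": {
  "deltas": [
    [0,0,0,0,0,0,0.8],
    [0,0,0,0,0,0,0.8],
    [0,0,0,0,0,0,0.8],
    [0,0,0,0,0,0,0.8]
  ]
}}

```text
time_s: 3.7
eef_pos: [0.475, 0.0388, 0.104]
ee_rot: [0.63, 0.586, -0.345, -0.375]
ft_force: [2.7, 12.7, 0.3]
opening: 0.462
```

```bash
python3 - <<'E'
from h import *
stat()
E
```

```text
t 3.7 press-frame tcp mm [-115.7    0.4  104. ] lean 0.501 x·L 1.0 F [ 2.7 12.7  0.3] open 0.462 q [-0.12 -0.14  2.27  0.05  0.51 -1.65]
```

Call:
{"fn": "apply_moves", "kwargs": {
  "deltas": [
    [1,-10,-5,0,0,0,0.8],
    [2,-19,-10,0,0,0,0.8],
    [2,-28,-16,0,0,0,0.8],
    [2,-37,-23,0,0,0,0.8],
    [2,-46,-30,0,0,0,0.8],
    [2,-54,-37,0,0,0,0.8],
    [2,-62,-44,0,0,0,0.8],
    [2,-69,-52,0,0,0,0.8],
    [2,-76,-60,0,0,0,0.8],
    [2,-83,-69,0,0,0,0.8]
  ]
}}

```text
time_s: 4.7
eef_pos: [0.4924, 0.0377, 0.205]
ee_rot: [0.628, 0.584, -0.35, -0.377]
ft_force: [7.6, 1.3, -13.5]
opening: 0.461
```

```bash
python3 - <<'E'
from h import *
stat()
s=monitor.observe();M0=R.from_quat(s['ee_rot']).as_matrix()
h=np.array([100,115]);p=wp(s['eef_pos'])*1000;print(np.arctan2(p[2]-115,100-p[0])+.055, np.hypot(p[2]-115,100-p[0]))
a0=-np.arctan2(12,218)
ref=lambda d:pw(-.218*np.cos(a0+d)+.1,0,.115+.218*np.sin(a0+d))
for d in np.arange(.5,1.16,.1): print(d.round(2),(M0.T@(ref(d)-ref(.5))*1000).round(0))
cv2.imwrite("pics/s3.png",imaging.capture("side")[100:260,160:360,::-1].repeat(3,0).repeat(3,1))
E
```

```text
t 4.7 press-frame tcp mm [-98.4   0.4 205. ] lean 0.491 x·L 1.0 F [  7.6   1.3 -13.5] open 0.461 q [-0.11 -0.27  2.12  0.03  0.8  -1.62]
0.48110292739513844 217.83355299098713
0.5 [0. 0. 0.]
0.6 [  0. -12. -18.]
0.7 [  0. -22. -37.]
0.8 [  0. -30. -58.]
0.9 [  0. -37. -79.]
1.0 [   1.  -41. -100.]
1.1 [   1.  -42. -122.]
```

View pics/s3.png

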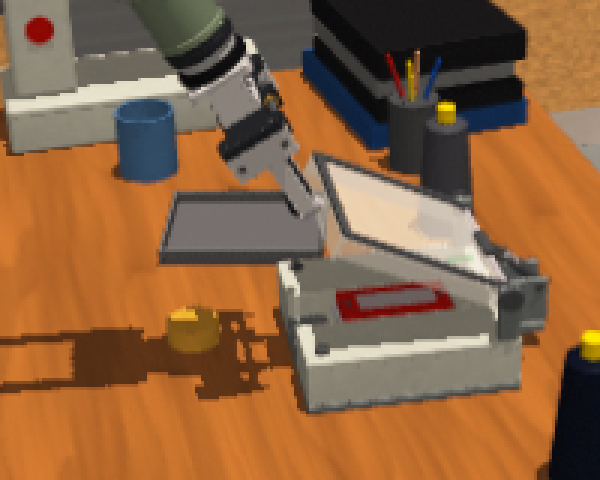

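The hood is part open, with the knob still pinched at about (315,205), and the red plate is visible in the nest. I'll continue the arc.

Call:
{"fn": "apply_moves", "kwargs": {
  "deltas": [
    [0,-6,-9,0,0,0,0.8],
    [0,-12,-18,0,0,0,0.8],
    [0,-17,-28,0,0,0,0.8],
    [0,-22,-37,0,0,0,0.8],
    [0,-26,-47,0,0,0,0.8],
    [0,-30,-58,0,0,0,0.8],
    [0,-34,-68,0,0,0,0.8],
    [0,-37,-79,0,0,0,0.8],
    [0,-39,-90,0,0,0,0.8],
    [0,-41,-100,0,0,0,0.8]
  ]
}}

```text
time_s: 5.75
eef_pos: [0.5662, 0.0325, 0.2955]
ee_rot: [0.631, 0.587, -0.345, -0.373]
ft_force: [9.6, 5.9, -12.1]
opening: 0.468
```

```bash
python3 - <<'E'
from h import *
stat()
s=monitor.observe()
p=wp(s['eef_pos'])*1000;print(np.arctan2(p[2]-115,100-p[0])+.055, np.hypot(p[2]-115,100-p[0]))
E
```

```text
t 5.75 press-frame tcp mm [-2.430e+01  1.000e-01  2.955e+02] lean 0.505 x·L 1.0 F [  9.6   5.9 -12.1] open 0.468 q [-0.1  -0.18  1.87  0.02  0.95 -1.61]
1.0225577883082546 219.15838234185378
```

Call:
{"fn": "apply_moves", "kwargs": {
  "deltas": [
    [0,1,-11,0,0,0,0.8],
    [0,2,-18,0,0,0,0.8],
    [0,2,-22,0,0,0,0.8],
    [0,2,-22,0,0,0,0.6],
    [0,2,-22,0,0,0,0.4],
    [0,2,-22,0,0,0,0.2],
    [0,2,-22,0,0,0,0.1],
    [0,2,-22,0,0,0,0]
  ]
}}

```text
time_s: 6.55
eef_pos: [0.5841, 0.0299, 0.3028]
ee_rot: [0.631, 0.585, -0.347, -0.373]
ft_force: [-0.1, 0.5, -0.5]
opening: 0.768
```

```bash
python3 - <<'E'
from h import *
stat()
cv2.imwrite("pics/s4.png",imaging.capture("side")[70:240,160:360,::-1].repeat(3,0).repeat(3,1))
cv2.imwrite("pics/w4.png",imaging.capture("wrist")[:,:,::-1])
E
```

```text
t 6.55 press-frame tcp mm [ -6.3  -1.3 302.8] lean 0.501 x·L 1.0 F [-0.1  0.5 -0.5] open 0.768 q [-0.1  -0.14  1.82  0.02  0.97 -1.61]
```

View pics/s4.png

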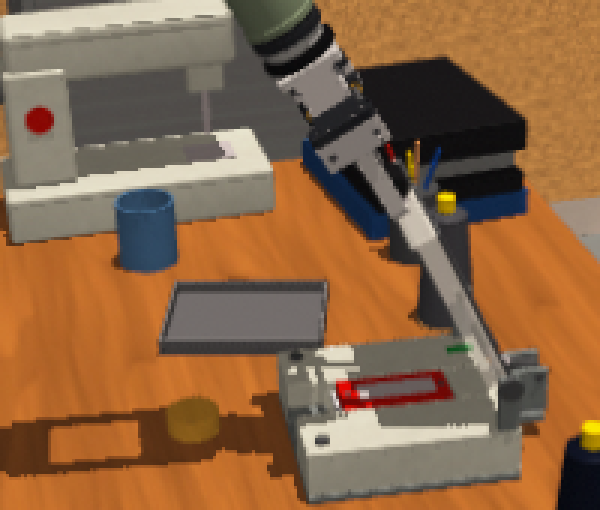

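View pics/w4.png

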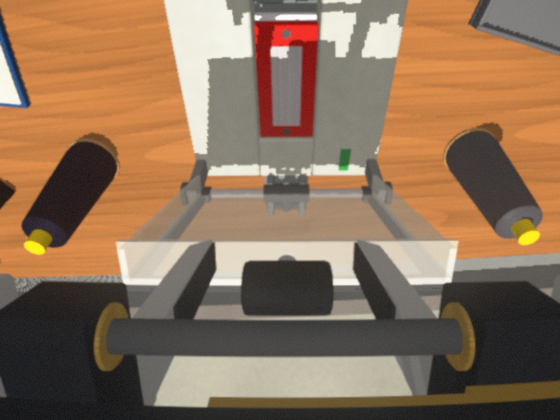

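```bash
python3 - <<'E'
from h import *
for p in p2w("wrist",[[254,22],[318,22],[313,137],[261,137]],.064): print((wp(p)*1000).round(1))
E
```

```text
[-61.4 -28.7  64. ]
[-61.   30.2  64. ]
[60.9 31.1 64. ]
[ 60.5 -28.3  64. ]
```

Call:
{"fn": "apply_moves", "kwargs": {
  "deltas": [
    [0,0,0,0,0,0,0],
    [0,0,0,0,0,0,0],
    [0,-20,0,0,0,0,0],
    [0,-45,0,0,0,0,0],
    [0,-80,0,0,0,0,0],
    [0,-110,0,0,0,0,0],
    [0,-110,0,0,0,0,0]
  ]
}}

```text
time_s: 7.35
eef_pos: [0.5322, 0.0344, 0.4048]
ee_rot: [0.632, 0.587, -0.344, -0.37]
ft_force: [-0.5, -0.1, 1.4]
opening: 1.0
```

```bash
python3 - <<'E'
from h import *
stat()
c=imaging.calibration("wrist")
im=imaging.capture("wrist")[:,:,::-1]
for p in proj("wrist",[pw(.1-.218*np.cos(a-.055),y,.115+.218*np.sin(a-.055)) for a in (1.05,1.15) for y in (-.022,.022)],c): cv2.circle(im:=im.copy(),tuple(int(v) for v in p),3,(0,255,0),1)
cv2.imwrite("pics/w5.png",im)
cv2.imwrite("pics/s5.png",imaging.capture("side")[70:240,160:360,::-1].repeat(3,0).repeat(3,1))
M=orient(.5)
tip=pw(-.052,0,.064)
print("prepress",row(tip-(.017+.05)*M[:,1],M))
print("via",row(pw(-.16,0,.22),M))
E
```

```text
t 7.35 press-frame tcp mm [-5.840e+01 -3.000e-01  4.048e+02] lean 0.51 x·L 1.0 F [-0.5 -0.1  1.4] open 1.0 q [-0.11 -0.31  1.75  0.02  1.19 -1.61]
prepress [ 2.000e-01  2.303e+02  1.544e+02  1.000e-03 -7.000e-03 -4.000e-03]
via [-4.000e-01  1.086e+02  1.742e+02  1.000e-03 -7.000e-03 -4.000e-03]
```

View pics/w5.png

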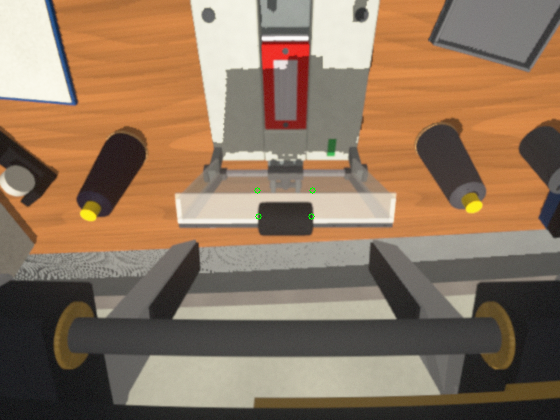

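View pics/s5.png

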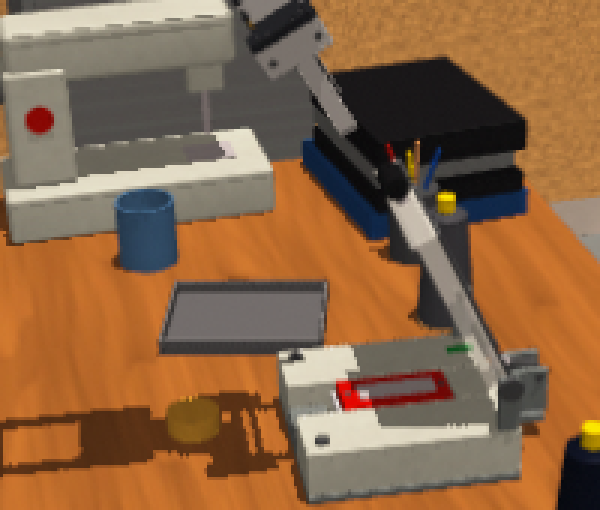

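Call:
{"fn": "apply_moves", "kwargs": {
  "deltas": [
    [0,15,50,0,-0.003,0,0.3],
    [0,50,95,0,-0.007,0,0.6],
    [0,80,140,0,-0.007,0,1],
    [0,109,174,0,-0.007,0,1],
    [0,140,170,0,-0.007,0,1],
    [0,170,165,0,-0.007,0,1],
    [0,200,155,0,-0.007,0,1],
    [0,210,155,0,-0.007,0,1],
    [0,210,155,0,-0.007,0,1],
    [0,210,155,0,-0.007,0,1]
  ]
}}

```text
time_s: 8.45
eef_pos: [0.495, 0.0371, 0.1393]
ee_rot: [0.629, 0.586, -0.35, -0.372]
ft_force: [0.3, 1.2, -0.3]
opening: 0.187
```

```bash
python3 - <<'E'
from h import *
stat()
M=orient(.5)
for x,z in ((-44,78),(-44,68),(-46,60),(-48,55),(-50,50),(-51,47)): print(x,z,row(pw(x/1e3,0,z/1e3)-.017*M[:,1],M))
E
```

```text
t 8.45 press-frame tcp mm [-95.7  -0.  139.3] lean 0.498 x·L 1.0 F [ 0.3  1.2 -0.3] open 0.187 q [-0.11 -0.16  2.19  0.03  0.61 -1.64]
-44 78 [ 3.00e-01  6.16e+01 -1.61e+01 -2.00e-03  0.00e+00 -4.00e-03]
-44 68 [ 3.00e-01  7.04e+01 -1.14e+01 -2.00e-03  0.00e+00 -4.00e-03]
-46 60 [ 3.00e-01  7.64e+01 -5.80e+00 -2.00e-03  0.00e+00 -4.00e-03]
-48 55 [ 4.00e-01  7.99e+01 -1.60e+00 -2.00e-03  0.00e+00 -4.00e-03]
-50 50 [ 4.00e-01  8.33e+01  2.50e+00 -2.00e-03  0.00e+00 -4.00e-03]
-51 47 [ 4.00e-01  8.55e+01  4.80e+00 -2.00e-03  0.00e+00 -4.00e-03]
```

Call:
{"fn": "apply_moves", "kwargs": {
  "deltas": [
    [0,20,-6,0,0,0,1],
    [0,42,-11,0,0,0,1],
    [0,61,-16,0,0,0,1],
    [0,66,-14,0,0,0,1],
    [0,70,-11,0,0,0,1],
    [0,73,-9,0,0,0,1],
    [0,76,-6,0,0,0,1],
    [0,78,-4,0,0,0,1],
    [0,80,-2,0,0,0,1]
  ]
}}

```text
time_s: 9.35
eef_pos: [0.5345, 0.0342, 0.0713]
ee_rot: [0.629, 0.586, -0.35, -0.372]
ft_force: [-6.0, -0.8, 5.6]
opening: 0.007
```

```bash
python3 - <<'E'
from h import *
stat()
cv2.imwrite("pics/s6.png",imaging.capture("side")[70:240,160:360,::-1].repeat(3,0).repeat(3,1))
E
```

```text
t 9.35 press-frame tcp mm [-56.1  -0.3  71.3] lean 0.499 x·L 1.0 F [-6.  -0.8  5.6] open 0.007 q [-0.11  0.08  2.15  0.04  0.41 -1.64]
```

View pics/s6.png

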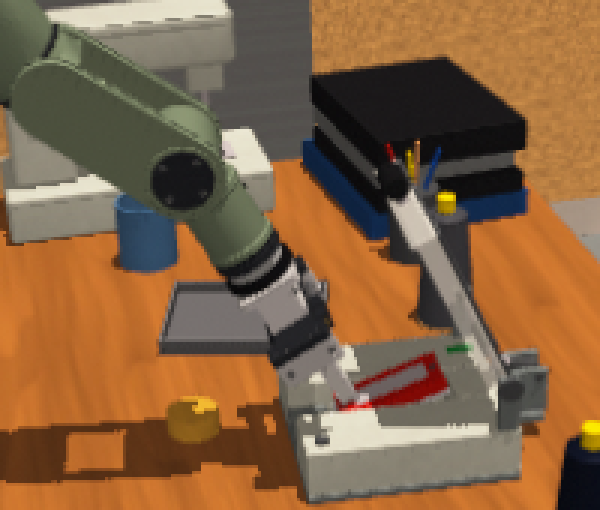

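Call:
{"fn": "apply_moves", "kwargs": {
  "deltas": [
    [0,2,2,0,0,0,1],
    [0,4,4,0,0,0,1],
    [0,6,6,0,0,0,1],
    [0,8,7,0,0,0,1],
    [0,9,7,0,0,0,1],
    [0,9,7,0,0,0,1],
    [0,9,7,0,0,0,1]
  ]
}}

```text
time_s: 10.1
eef_pos: [0.5338, 0.0343, 0.0647]
ee_rot: [0.629, 0.588, -0.349, -0.37]
ft_force: [-41.8, -1.5, 57.0]
opening: 0.007
```

```bash
python3 - <<'E'
from h import *
stat()
E
```

```text
t 10.1 press-frame tcp mm [-56.8  -0.2  64.7] lean 0.504 x·L 1.0 F [-41.8  -1.5  57. ] open 0.007 q [-0.11  0.09  2.16  0.04  0.39 -1.65]
```

At the stop, with force on the tool at about 70 N. I'll back off and look.

Call:
{"fn": "apply_moves", "kwargs": {
  "deltas": [
    [0,-4,-2,0,0,0,1],
    [0,-10,-2,0,0,0,1],
    [0,-25,-2,0,0,0,0.7],
    [0,-50,-2,0,0,0,0.4],
    [0,-80,-2,0,0,0,0],
    [0,-100,-2,0,0,0,0],
    [0,-100,-2,0,0,0,0],
    [0,-100,-2,0,0,0,0]
  ]
}}

```text
time_s: 10.9
eef_pos: [0.4881, 0.0375, 0.1485]
ee_rot: [0.629, 0.587, -0.349, -0.371]
ft_force: [-0.5, -0.7, -0.2]
opening: 0.476
```

```bash
python3 - <<'E'
from h import *
stat()
# expected tipped plate corners
def P(u,v,w,t=.5): # plate local mm -> press; pivot (-20,45); level: plate centre (0,56)
    x,z=u+20,w+11; return pw((-20+x*np.cos(t)-z*np.sin(t))/1e3,v/1e3,(45+x*np.sin(t)+z*np.cos(t))/1e3)
c=imaging.calibration("wrist")
im=imaging.capture("wrist")[:,:,::-1].copy()
for t,col in ((.5,(0,255,0)),(.4,(255,0,0))):
  for p in proj("wrist",[P(u,v,8,t) for u in (-60,60) for v in (-30,30)],c): cv2.circle(im,tuple(int(v) for v in p),2,col,-1)
cv2.imwrite("pics/w7.png",im)
im=imaging.capture("side")[:,:,::-1].copy()
for t,col in ((.5,(0,255,0)),(.4,(255,0,0))):
  for p in proj("side",[P(u,v,8,t) for u in (-60,60) for v in (-30,30)]): cv2.circle(im,tuple(int(v) for v in p),1,col,-1)
cv2.imwrite("pics/s7.png",im[120:240,220:340].repeat(5,0).repeat(5,1))
E
```

```text
t 10.9 press-frame tcp mm [-1.027e+02 -1.000e-01  1.485e+02] lean 0.501 x·L 1.0 F [-0.5 -0.7 -0.2] open 0.476 q [-0.11 -0.2   2.2   0.03  0.64 -1.64]
```

View pics/w7.png

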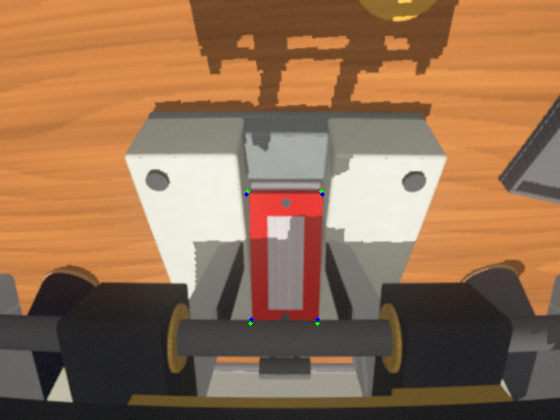

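View pics/s7.png

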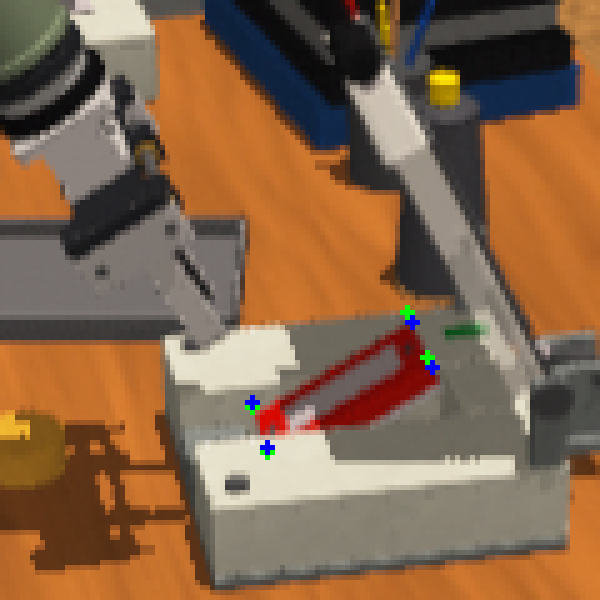

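```bash
python3 - <<'E'
from h import *
def P(u,v,w,t=.5):
    x,z=u+20,w+11; return pw((-20+x*np.cos(t)-z*np.sin(t))/1e3,v/1e3,(45+x*np.sin(t)+z*np.cos(t))/1e3)
im=imaging.capture("side")[120:240,220:340,::-1]
im=cv2.resize(im,None,fx=5,fy=5,interpolation=cv2.INTER_CUBIC)
def dr(X,col):
    for p in proj("side",X): cv2.circle(im,tuple(int(v) for v in (p-[220,120]+.5)*5),2,col,-1)
dr([P(u,v,8) for u in (-60,60) for v in (-30,30)]+[P(60,-30,-8)],(0,255,0))
dr([P(u,v,8,.4) for u in (60,) for v in (-30,30)]+[P(60,-30,-8,.4)],(255,0,0))
dr([pw(-.115,-.11,.064),pw(.115,-.11,.064),pw(-.115,-.11,0),pw(-.115,.11,.064)],(255,0,255))
cv2.imwrite("pics/s8.png",im)
E
```

```text
(no output)
```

View pics/s8.png

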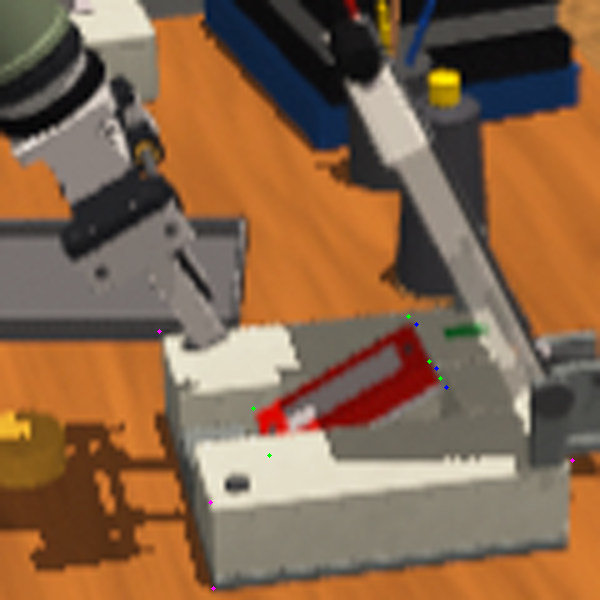

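```bash
python3 - <<'E'
from h import *
stat()
M=orient(.5)
t=pw(.022,.001,.0725)-.017*M[:,1]
print(row(t-.07*M[:,1],M)); print(row(t,M))
E
```

```text
t 11.05 press-frame tcp mm [-1.034e+02 -1.000e-01  1.467e+02] lean 0.497 x·L 1.0 F [ 1.1  0.2 -0.2] open 0.611 q [-0.11 -0.19  2.2   0.03  0.64 -1.64]
[ 1.20e+00  3.81e+01 -7.46e+01 -3.00e-03 -0.00e+00 -4.00e-03]
[ 1.500e+00  1.081e+02 -7.470e+01 -3.000e-03 -0.000e+00 -4.000e-03]
```

Call:
{"fn": "apply_moves", "kwargs": {
  "deltas": [
    [1,0,-25,0,0,0,0],
    [1,15,-50,0,0,0,0],
    [1,30,-75,0,0,0,0],
    [1,38,-75,0,0,0,0],
    [1,38,-75,0,0,0,0],
    [1,38,-75,0,0,0,0]
  ]
}}

```text
time_s: 11.65
eef_pos: [0.5698, 0.0331, 0.1485]
ee_rot: [0.628, 0.586, -0.351, -0.373]
ft_force: [-0.2, 1.0, 0.4]
opening: 0.997
```

```bash
python3 - <<'E'
from h import *
M=orient(.5)
t=pw(.022,.001,.0725)-.017*M[:,1]
for i in range(3):
  print(row(t,M)); im=imaging.capture("wrist")
stat()
cv2.imwrite("pics/w9.png",im[:,:,::-1])
cv2.imwrite("pics/s9.png",cv2.resize(imaging.capture("side")[100:240,200:360,::-1],None,fx=4,fy=4))
E
```

```text
[ 4.00e-01  7.02e+01 -1.50e+00 -5.00e-03  0.00e+00 -4.00e-03]
[ 4.00e-01  7.07e+01 -8.00e-01 -3.00e-03  0.00e+00 -4.00e-03]
[ 4.00e-01  7.11e+01 -1.00e-01 -2.00e-03  0.00e+00 -4.00e-03]
t 11.8 press-frame tcp mm [-19.9   0.9 150.4] lean 0.499 x·L 1.0 F [-0.2 -0.3  0.2] open 1.0 q [-0.1   0.    2.02  0.02  0.62 -1.62]
```

View pics/w9.png

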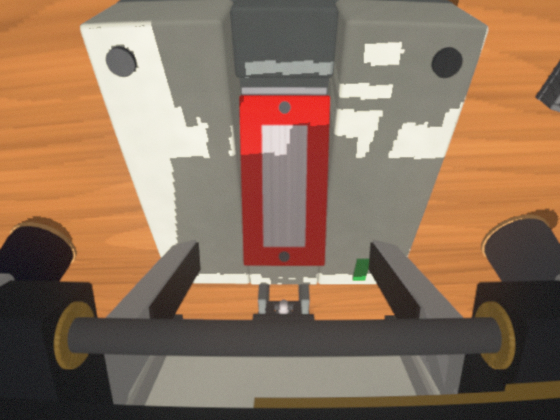

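View pics/s9.png

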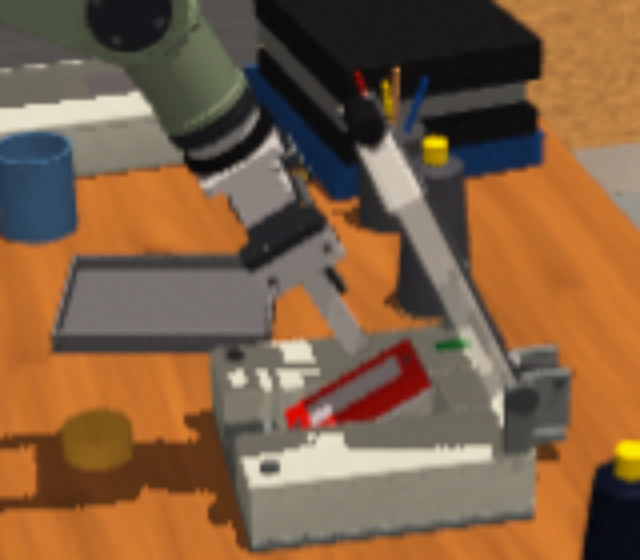

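The wrist view shows the plate centred at column 284, between the fingers. Advancing.

Call:
{"fn": "apply_moves", "kwargs": {
  "deltas": [
    [0,20,0,0,0,0,0],
    [0,38,0,0,0,0,0],
    [0,52,0,0,0,0,0],
    [0,62,0,0,0,0,0],
    [0,68,0,0,0,0,0],
    [0,70,0,0,0,0,0],
    [0,70,0,0,0,0,0]
  ],
  "force": 50
}}

```text
time_s: 12.55
eef_pos: [0.6054, 0.0303, 0.0896]
ee_rot: [0.629, 0.587, -0.349, -0.372]
ft_force: [-0.3, 0.8, -0.3]
opening: 0.997
```

```bash
python3 - <<'E'
from h import *
stat()
im=imaging.capture("wrist")
stat()
cv2.imwrite("pics/w10.png",im[:,:,::-1])
E
```

```text
t 12.55 press-frame tcp mm [14.9  0.5 89.6] lean 0.5 x·L 1.0 F [-0.3  0.8 -0.3] open 0.997 q [-0.1   0.18  1.98  0.03  0.48 -1.62]
t 12.6 press-frame tcp mm [15.   0.5 89.9] lean 0.501 x·L 1.0 F [-0.1 -0.4  0.5] open 1.0 q [-0.1   0.18  1.98  0.03  0.48 -1.62]
```

View pics/w10.png

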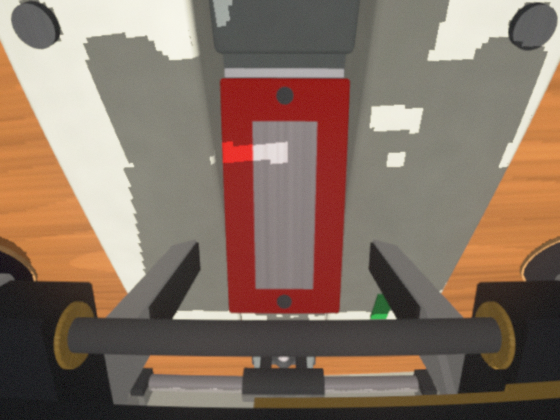

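Call:
{"fn": "apply_moves", "kwargs": {
  "deltas": [
    [0,2,0,0,0,0,0.15],
    [0,2,0,0,0,0,0.3],
    [0,2,0,0,0,0,0.45],
    [0,2,0,0,0,0,0.6],
    [0,2,0,0,0,0,0.6],
    [0,2,0,0,0,0,0.6],
    [0,2,0,0,0,0,0.6],
    [0,2,0,0,0,0,0.6]
  ],
  "force": 50
}}

```text
time_s: 13.4
eef_pos: [0.6063, 0.0303, 0.0878]
ee_rot: [0.629, 0.587, -0.349, -0.372]
ft_force: [0.1, -0.1, 0.2]
opening: 0.636
```

```bash
python3 - <<'E'
from h import *
stat()
E
```

```text
t 13.4 press-frame tcp mm [15.8  0.5 87.8] lean 0.5 x·L 1.0 F [ 0.1 -0.1  0.2] open 0.636 q [-0.1   0.18  1.98  0.03  0.48 -1.62]
```

Call:
{"fn": "apply_moves", "kwargs": {
  "deltas": [
    [0,-4,0,0,0,0,0.6],
    [0,-9,0,0,0,0,0.6],
    [0,-15,0,0,0,0,0.6],
    [0,-22,0,0,0,0,0.6],
    [0,-30,0,0,0,0,0.6],
    [0,-40,0,0,0,0,0.6],
    [0,-40,0,0,0,0,0.6]
  ]
}}

```text
time_s: 14.1
eef_pos: [0.5877, 0.0317, 0.1247]
ee_rot: [0.63, 0.587, -0.349, -0.371]
ft_force: [-0.3, 0.1, -3.7]
opening: 0.632
```

```bash
python3 - <<'E'
from h import *
stat()
cv2.imwrite("pics/w11.png",imaging.capture("wrist")[:,:,::-1])
cv2.imwrite("pics/s11.png",cv2.resize(imaging.capture("side")[100:240,200:360,::-1],None,fx=4,fy=4))
E
```

```text
t 14.1 press-frame tcp mm [ -2.9   0.7 124.7] lean 0.503 x·L 1.0 F [-0.3  0.1 -3.7] open 0.632 q [-0.1   0.08  2.    0.02  0.56 -1.62]
```

View pics/w11.png

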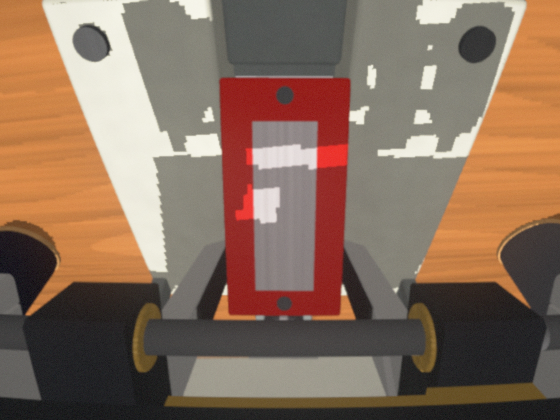

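View pics/s11.png

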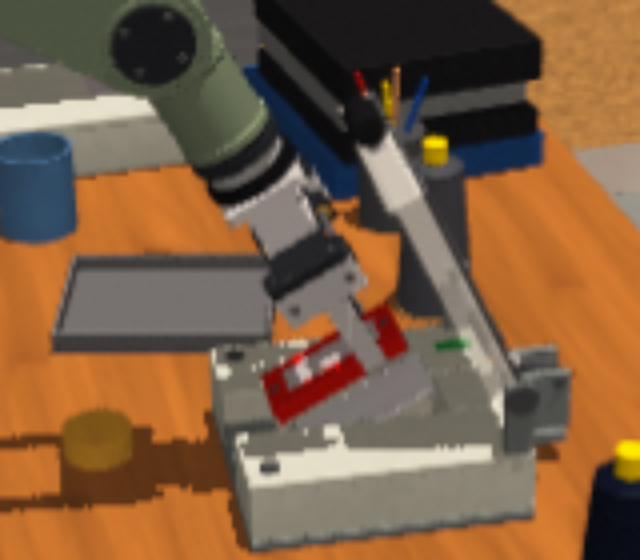

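```bash
python3 - <<'E'
from h import *
s=monitor.observe();b=(s['eef_pos'],R.from_quat(s['ee_rot']).as_matrix())
M=orient(.5)
print(row(pw(-.115,0,.22),M))
f=np.array([np.cos(-.2835),np.sin(-.2835),0]);Mt=orient(0,f)
t=np.array([.480,.337,.013])+.032*f+.0095*U-.0005*Mt[:,0]; print(t)
base=(pw(-.115,0,.22),M)
print(row(t+[0,0,.13],Mt,base))
E
```

```text
[-1.200e+00 -1.383e+02  5.170e+01  1.000e-03  0.000e+00 -4.000e-03]
[0.51058278 0.32756899 0.0225    ]
[2.909e+02 6.680e+01 1.860e+01 4.980e-01 2.130e-01 5.400e-02]
```

Call:
{"fn": "apply_moves", "kwargs": {
  "deltas": [
    [0,-20,5,0,0,0,0.6],
    [0,-45,12,0,0,0,0.6],
    [0,-75,22,0,0,0,0.6],
    [0,-105,35,0,0,0,0.6],
    [0,-128,46,0,0,0,0.6],
    [0,-138,52,0,0,0,0.6],
    [0,-138,52,0,0,0,0.6]
  ]
}}

```text
time_s: 14.9
eef_pos: [0.4753, 0.0397, 0.2199]
ee_rot: [0.629, 0.587, -0.349, -0.371]
ft_force: [-0.3, -0.3, -3.0]
opening: 0.635
```

```bash
python3 - <<'E'
from h import *
stat()
f=np.array([np.cos(-.2835),np.sin(-.2835),0]);Mt=orient(0,f)
print(row(np.array([.5106,.3276,.1525]),Mt))
cv2.imwrite("pics/s12.png",cv2.resize(imaging.capture("side")[50:240,160:360,::-1],None,fx=3,fy=3))
E
```

```text
t 14.9 press-frame tcp mm [-115.5    1.3  219.9] lean 0.502 x·L 1.0 F [-0.3 -0.3 -3. ] open 0.635 q [-0.11 -0.34  2.15  0.02  0.84 -1.63]
[2.898e+02 6.580e+01 1.810e+01 5.010e-01 2.120e-01 5.100e-02]
```

View pics/s12.png

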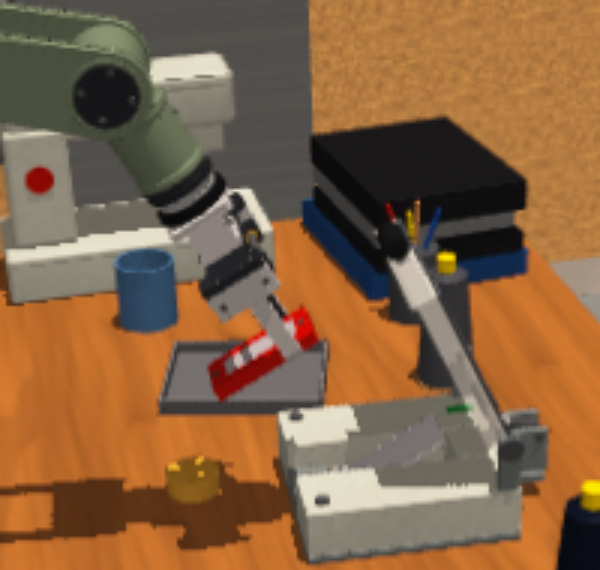

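The plate is out of the press and held square to the fingers, and the hood still stands open. Moving to above the tray.

Call:
{"fn": "apply_moves", "kwargs": {
  "deltas": [
    [29,7,2,0.05,0.02,0,0.6],
    [60,14,4,0.1,0.04,0.01,0.6],
    [95,22,6,0.17,0.07,0.02,0.6],
    [130,30,8,0.23,0.1,0.02,0.6],
    [165,38,10,0.29,0.12,0.03,0.6],
    [200,46,12,0.35,0.15,0.035,0.6],
    [235,54,15,0.41,0.17,0.04,0.6],
    [265,60,17,0.46,0.195,0.046,0.6],
    [290,66,18,0.501,0.212,0.051,0.6],
    [290,66,18,0.501,0.212,0.051,0.6]
  ]
}}

```text
time_s: 15.95
eef_pos: [0.5124, 0.3303, 0.148]
ee_rot: [-0.564, -0.424, 0.426, 0.566]
ft_force: [0.9, -1.2, -3.2]
opening: 0.635
```

Call:
{"fn": "apply_moves", "kwargs": {
  "deltas": [
    [0,0,0,0,0,0,0.6],
    [0,0,0,0,0,0,0.6]
  ]
}}

```text
time_s: 16.15
eef_pos: [0.5111, 0.3269, 0.1504]
ee_rot: [-0.565, -0.423, 0.425, 0.566]
ft_force: [-0.2, 0.2, -3.7]
opening: 0.632
```

```bash
python3 - <<'E'
from h import *
stat()
f=np.array([np.cos(-.2835),np.sin(-.2835),0]);Mt=orient(0,f)
print(row(np.array([.5106,.3276,.0225]),Mt))
c=imaging.calibration("wrist");im=imaging.capture("wrist")
print(p2w("wrist",[[285,79]],.13,c))
cv2.imwrite("pics/w13.png",im[:,:,::-1])
cv2.imwrite("pics/t13.png",cv2.resize(imaging.capture("top")[150:300,80:300,::-1],None,fx=3,fy=3))
cv2.imwrite("pics/s13.png",cv2.resize(imaging.capture("side")[50:240,160:360,::-1],None,fx=3,fy=3))
E
```

```text
t 16.15 press-frame tcp mm [-98.8 290.3 150.4] lean -0.003 x·L 0.976 F [-0.2  0.2 -3.7] open 0.632 q [ 0.43  0.34  1.53  0.    1.28 -0.86]
[ 8.000e-01  1.279e+02  2.000e-01 -3.000e-03 -0.000e+00 -2.000e-03]
[[0.42268473 0.35328072 0.13      ]]
```

View pics/w13.png

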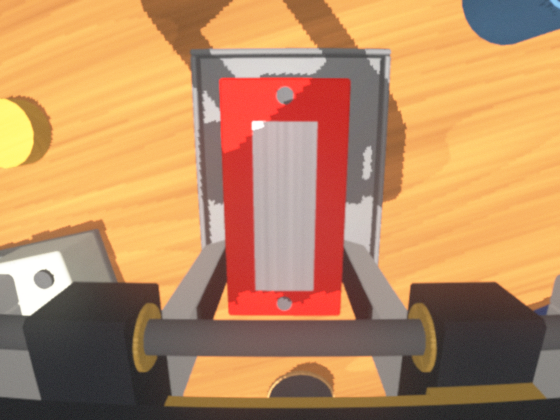

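View pics/s13.png

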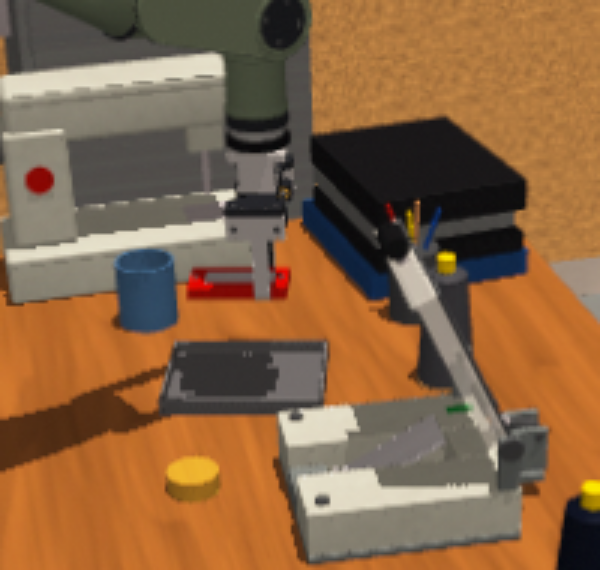

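View pics/t13.png

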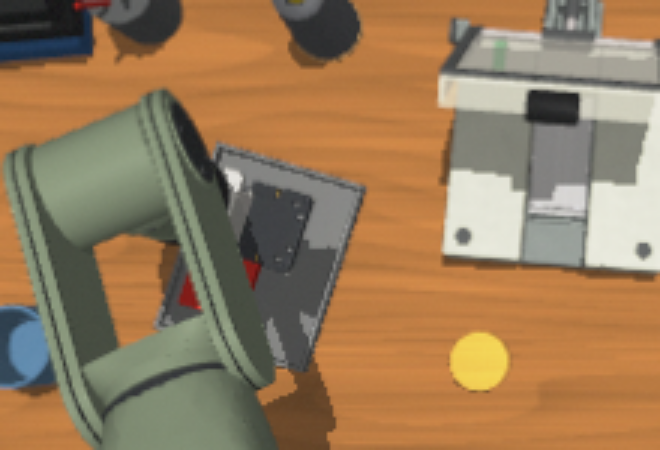

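The plate is level above the tray and in line with it. Lowering.

Call:
{"fn": "apply_moves", "kwargs": {
  "deltas": [
    [1,25,0,0,0,0,0.6],
    [1,50,0,0,0,0,0.6],
    [1,75,0,0,0,0,0.6],
    [1,95,0,0,0,0,0.6],
    [1,110,0,0,0,0,0.6],
    [1,117,0,0,0,0,0.6],
    [1,122,0,0,0,0,0.6],
    [1,124,0,0,0,0,0.6],
    [1,124,0,0,0,0,0.6],
    [1,124,0,0,0,0,0.6]
  ]
}}

```text
time_s: 17.3
eef_pos: [0.5118, 0.3289, 0.0283]
ee_rot: [-0.565, -0.424, 0.425, 0.566]
ft_force: [0.2, -0.1, -3.4]
opening: 0.632
```

```bash
python3 - <<'E'
from h import *
stat()
E
```

```text
t 17.3 press-frame tcp mm [-98.2 292.3  28.3] lean -0.001 x·L 0.976 F [ 0.2 -0.1 -3.4] open 0.632 q [ 0.43  0.49  1.6   0.    1.05 -0.86]
```

Call:
{"fn": "apply_moves", "kwargs": {
  "deltas": [
    [0,1,0,0,0,0,0.6],
    [0,2,0,0,0,0,0.6],
    [0,3,0,0,0,0,0.6],
    [0,4,0,0,0,0,0.6],
    [0,4,0,0,0,0,0.6]
  ]
}}

```text
time_s: 17.8
eef_pos: [0.5108, 0.3285, 0.0231]
ee_rot: [-0.565, -0.423, 0.425, 0.566]
ft_force: [0.1, 0.2, -4.0]
opening: 0.633
```

Call:
{"fn": "apply_moves", "kwargs": {
  "deltas": [
    [0,1,0,0,0,0,0.6],
    [0,1,0,0,0,0,0.6]
  ]
}}

```text
time_s: 18.0
eef_pos: [0.5111, 0.3286, 0.0228]
ee_rot: [-0.565, -0.423, 0.425, 0.566]
ft_force: [-0.8, -1.3, 0.2]
opening: 0.633
```

Call:
{"fn": "apply_moves", "kwargs": {
  "deltas": [
    [0,1,0,0,0,0,0.6],
    [0,1,0,0,0,0,0.6]
  ]
}}

```text
time_s: 18.2
eef_pos: [0.5111, 0.3286, 0.0227]
ee_rot: [-0.565, -0.423, 0.425, 0.566]
ft_force: [-3.5, -1.7, 6.8]
opening: 0.634
```

The force has turned upward, so the plate is on the tray floor. Releasing.

Call:
{"fn": "apply_moves", "kwargs": {
  "deltas": [
    [0,-0.5,0,0,0,0,0.55],
    [0,-0.5,0,0,0,0,0.45],
    [0,-0.5,0,0,0,0,0.3],
    [0,-0.5,0,0,0,0,0.15],
    [0,-0.5,0,0,0,0,0.05],
    [0,-0.5,0,0,0,0,0.05],
    [0,-0.5,0,0,0,0,0.05],
    [0,-0.5,0,0,0,0,0.05]
  ]
}}

```text
time_s: 19.0
eef_pos: [0.5118, 0.329, 0.0223]
ee_rot: [-0.565, -0.424, 0.424, 0.566]
ft_force: [1.8, 1.3, 3.0]
opening: 0.95
```

Call:
{"fn": "apply_moves", "kwargs": {
  "deltas": [
    [0,-5,0,0,0,0,0.05],
    [0,-15,0,0,0,0,0.05],
    [0,-35,0,0,0,0,0.05],
    [0,-65,0,0,0,0,0.05],
    [0,-100,0,0,0,0,0.05],
    [0,-140,0,0,0,0,0.05],
    [0,-180,0,0,0,0,0.05],
    [0,-180,0,0,0,0,0.05],
    [0,-180,0,0,0,0,0.05]
  ]
}}

```text
time_s: 19.9
eef_pos: [0.5119, 0.3286, 0.2035]
ee_rot: [-0.565, -0.424, 0.424, 0.566]
ft_force: [0.8, -1.2, -0.5]
opening: 0.951
```

```bash
python3 - <<'E'
from h import *
stat()
c=imaging.calibration("wrist");cv2.imwrite("pics/w14.png",imaging.capture("wrist")[:,:,::-1])
cv2.imwrite("pics/s14.png",cv2.resize(imaging.capture("side")[50:240,160:360,::-1],None,fx=3,fy=3))
E
```

```text
t 19.9 press-frame tcp mm [-98.1 292.  203.5] lean -0.001 x·L 0.976 F [ 0.8 -1.2 -0.5] open 0.951 q [ 0.43  0.29  1.48  0.    1.37 -0.86]
```

View pics/w14.png

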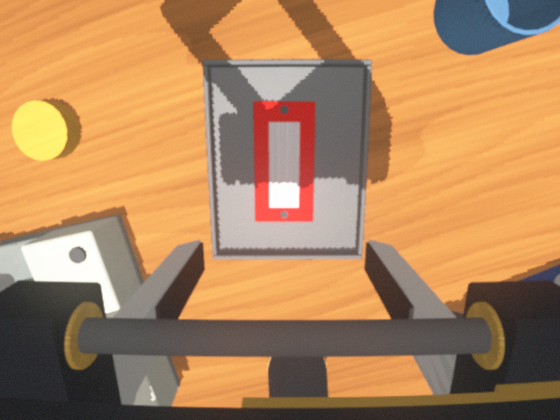

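View pics/s14.png

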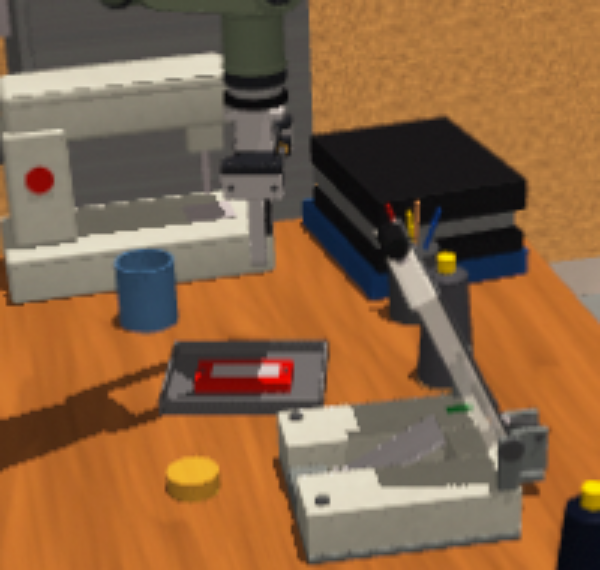

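The plate lies flat and central in the tray, with corners at about (254,101) to (314,220). The hood is open and the other objects are where they were.

```bash
python3 - <<'E'
from h import *
from plant import order
a=p2w("wrist",[[254,101],[315,101],[313,220],[256,220]],.021); t=p2w("wrist",[[206,61],[371,61],[363,259],[213,259]],.022)
f=np.array([np.cos(-.2835),np.sin(-.2835),0]);d=a.mean(0)-t.mean(0);print("offset mm",d@f*1e3,d@np.cross(U,f)*1e3)
print(order.hand_in())
E
```

```text
offset mm -2.991123607530671 -3.67668891648191
the job is handed in; nothing more can be done
None
```

I opened the hood by its knob, tipped the plate up, lifted it out and laid it in the grey tray. I handed the job in at about 20 s; no verdict is reported.

- **Hood:** I pinched the knob on its end faces, swung it past balance and let go. Just after release the wrist view matched the stop at about 1.15 rad. In the last side picture it still stood open.
- **Tipping:** I pressed the plate's near edge until the bed reached its stop, with about 70 N on the wrist at the end. The pictures then fitted a tilt of about 0.5 rad.
- **Placing:** I gripped the plate by its sides and lowered it until the force reading turned upward, then released it and retreated. My last measurement from the wrist picture put its centre about 3 mm and 4 mm off the tray's centre along its two sides. It looked flat and same side up.
- **Other objects:** the tin, mug and grey cone looked unmoved in the last pictures. I did not recheck the navy cone or the jar at the end, but the arm did not go near them after the approach.
- **One disagreement:** the side camera's projections were off by about 1 to 1.5 pixels (3–4 mm) against the deck corners. I allowed for that when reading the tilt.

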